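# Set the can-rack keeper: snug, then backed off

### The job

The wooden rack on the worktop has two lanes, each with a sliding keeper. In the lane that holds the short metal tin, slide the keeper by its upright handle towards the end board until it has pushed the tin tight and the sprung end plate visibly gives way, then back the keeper off so that about a finger's width (15 mm) stays free between it and the tin, and let go. Leave the other lane's keeper where it is.

Things in the scene. Friction and masses are not known exactly. Their poses are not given: they have to be found in the camera images.
- rack: Fixed wooden rack, 280 (x) x 194 (y) mm, origin at centre of underside. Two lanes along x, centre lines y = +47 (left) and -47 mm (right), 88 mm wide; floor 6 mm, rails 28 mm high, end board 68 mm high at +x. Before it each lane has a sprung aluminium plate, its face at x = +110 mm when free; it yields up to 15 mm, 0.8 N/mm. The lane without the tin holds a foil-lidded tub, 71 mm tall.
- handle_left (a point): Grip point on the left lane's keeper, a wooden slide moving only along rack x (3 N friction, stays where left). Upright handle bar 30 mm along rack x, 14 mm along rack y, top 128 mm above the worktop; this point is on its centre line at 108 mm, 30 mm behind (rack -x of) the front of the face plate (80 mm wide, top at 58 mm) that pushes the tin.
- handle_right (a point): The same grip point on the identical keeper in the right lane (rack y = -47 mm).
- tin_mid (a point): Centre, half-way up, of the short round food tin with a metal ring-pull top: 75 mm diameter, 58 mm tall, about 0.26 kg, standing upright and loose on the floor of one of the two lanes, between the keeper and the end plate. It slides on the floor when the keeper pushes it.
Things that resemble listed ones, but are neither listed nor needed, are in the scene too. Leave any pink look-alike of the part that bears tin_mid alone.

How it is judged:
On the way:
1. the keeper has pushed the tin tight: the tin presses the sprung end plate back by at least 3 mm and the keeper is against the tin (x of tin_mid in the frame of rack above 0.0753 m and (horizontal distance between tin_mid and handle_left below 0.0705 m or horizontal distance between tin_mid and handle_right below 0.0705 m)), for 0.1 s.
At the end, for the whole second after the job is handed in: The tin stands upright on the floor of its lane, within 17 mm of the end plate; the keeper of that lane is backed off, leaving a gap of 7 to 25 mm between its face and the tin; the other lane's keeper is within 12 mm of where it was (((y of tin_mid in the frame of rack above 0.03 m and horizontal distance between tin_mid and handle_left between 0.075 and 0.093 m and distance of handle_right from where it was at the start of the episode below 0.012 m) or (y of tin_mid in the frame of rack below -0.03 m and horizontal distance between tin_mid and handle_right between 0.075 and 0.093 m and distance of handle_left from where it was at the start of the episode below 0.012 m)) and angle between tin_mid's own z axis and vertical below 0.15 rad and height (world z) of tin_mid below 0.045 m and x of tin_mid in the frame of rack above 0.055 m); the robot touches nothing.
It also fails if it takes over 32 s, if anything falls off the work surface, if the arm or the gripper's body presses on something with over 40 N, if the wrist force passes 120 N, or if a joint passes its speed limit or range.

### The arm

A 6-joint arm with a two-finger parallel gripper is mounted at the origin on a cart in front of the work surface, level with it; the furniture and walls round the work are solid. World frame = base frame: x ahead of the robot, y to its left, z up, the work surface at z = 0. Lengths are in m, angles in rad, forces in N, time in s.
With the tool pointing down it reaches from about 0.275 to 0.825 m from the base axis. Payload 4.9 kg.
Tool frame: the origin (TCP) lies midway between the tips of the shut fingers; the grasp point (between the pads) lies 19 mm behind it (bot.grip_depth is the distance from the TCP to the grasp point, in m); z points along the fingers, y is the line along which they close (so a half turn about z gives the same grasp; the last joint's range is limited). The gripper opens to 85 mm and grips with 20 to 120 N. Pads are 22 mm wide; open, the fingers measure 114 mm over their backs; the gripper's body (76 mm by 85 mm) begins 54 mm behind the grasp point. The pads swing forward as they close: fully open they stand 13 mm farther back than shut.
Start: joints at [-1.331, 0.326, -0.193, 1.052, 0, 1.437], TCP at [0.201, -0.512, 0.231] pointing down, gripper open.
Joint ranges: [-2.65, 2.65], [-0.97, 1.79], [-1.3, 1.35], [-1.93, 2.1], [-1.47, 1.37], [-3.14, 3.14]. Speed limits (rad/s): [2.57, 2.57, 3.14, 3.14, 3.14, 3.14].

### API

Orientations are given as a unit quaternion [w, x, y, z].
In Python, from cell import bot gives the robot as it stands. Calls block until the motion is done:
- bot.move_pose(position, orientation): joint-space move of the TCP to a pose.
- bot.move_linear(position, speed=0.15, rotation=None, until_force=None): straight line of the TCP; rotation=None keeps the orientation; speed is the mean speed in m/s. With until_force (N) it stops when the force on the tool has changed by that much, and returns True; else False.
- bot.goto_joints(angles): joint-space move.
- bot.set_gripper(opening, grasp_force=None): opening from 0.0 (shut) to 1.0 (fully open); grasp_force is the grip in N (None keeps the last); returns when the fingers have stopped.
- bot.wait(seconds).
- bot.solve_ik(position, orientation): joint angles nearest the present ones, or None.
- bot.camera(name): name is "scene" or "top"; returns the picture (400x640x3 uint8, red, green, blue); there is no depth.
- bot.calibration(name): a dict with "mtx" (3x3 intrinsics, pixels), "k1" (the pictures are not rectified: a ray, as slopes to the right and down, at radius r is drawn at 1 + k1 r^2 times it, then the intrinsics apply), "extrinsics" (4x4, takes a point from world to camera coordinates). Camera axes: x right, y down, z forward; pixel columns grow to the right and rows downward; lengths in m; the calibration is good to about 2 mm. A picture is of the moment at which its call begins. calibration takes no time and is no camera call.
A pose or a line that the arm cannot do raises bot.PlanningError and nothing moves.
- bot.close_job(): hands the job in; it is judged then, once.
Trained networks look in the newest picture that a camera, given by its name, has taken for a name from the list of things; names that differ only in an ending like _2 or _b are one class to them, and where a whole thing is asked for, a point or a joint stands for the part that bears it (a point fixed in the world has none). Each returns a list of dicts, best first, with "confidence" (0 to 1); they miss things now and then, are a little off and sometimes report something else, mostly with a low value. They report only what shows in the picture. A call takes as long as a camera call. They do not tell look-alikes from the thing itself.
- bot.search_frame(camera, thing): "bbox" ([left, top, width, height] in pixels, round what is visible of it).
Readings, each from a call of its own:
- bot.read_clock(): time.
- bot.read_joint_positions(): joint angles.
- bot.read_joint_vel(): joint speeds.
- bot.read_joint_efforts(): joint torques, N m.
- bot.read_position(): TCP position.
- bot.read_tool_rot(): TCP orientation.
- bot.read_ft_force(): force on the tool from outside, world axes, zero at the start.
- bot.read_moment(): the same for the moment, N m.
- bot.read_gripper_width(): opening from 0.0 (shut) to 1.0 (fully open).
- bot.read_finger_force(): force on a finger pad.
Only numpy, scipy, OpenCV 4.12 (cv2) and the standard library are available. Lean on these libraries where they do the work, as an engineer would, in place of code of your own. Each camera call takes 0.05 s, during which the arm holds its last target. There are 200 camera calls.

## Working session

There is one attempt and no reset: what is moved stays moved. The work goes in short steps, each a Python script; the robot and the scene stay as the last script left them, time stands still between calls to the robot, and variables do not carry over. Pictures are saved under pics/ and viewed, at most 10 in all, crops included, and the job is handed in when it is done.

```bash
mkdir -p pics; python3 - <<'E'
from cell import bot
import cv2,numpy as np
for c in("scene","top"):
    im=bot.camera(c); cv2.imwrite(f"pics/{c}0.png",cv2.cvtColor(im,cv2.COLOR_RGB2BGR))
    for t in("rack","handle_left","tin_mid"):
        print(c,t,[(np.round(d["bbox"]).tolist(),round(d["confidence"],2)) for d in bot.search_frame(c,t)])
    k=bot.calibration(c);print(k["mtx"].tolist(),k["k1"],np.round(k["extrinsics"],3).tolist())
print(bot.read_clock())
E
```

```text
scene rack [([247.0, 139.0, 144.0, 104.0], 0.82), ([331.0, 152.0, 34.0, 42.0], 0.19)]
scene handle_left [([284.0, 138.0, 27.0, 54.0], 0.68)]
scene tin_mid [([335.0, 156.0, 31.0, 36.0], 0.66), ([218.0, 237.0, 43.0, 45.0], 0.57)]
[[449.6096869404457, 0.0, 321.93580133932795], [0.0, 449.6096869404457, 196.4278598198118], [0.0, 0.0, 1.0]] -0.1229556133453364 [[0.912, 0.411, -0.014, -0.536], [0.301, -0.692, -0.656, -0.161], [-0.279, 0.594, -0.755, 1.139], [0.0, 0.0, 0.0, 1.0]]
top rack [([218.0, 120.0, 135.0, 168.0], 0.65)]
top handle_left [([247.0, 227.0, 48.0, 35.0], 0.64)]
top tin_mid [([230.0, 163.0, 47.0, 44.0], 0.82)]
[[465.7924287316811, 0.0, 319.3747791975852], [0.0, 465.7924287316811, 202.5222393060471], [0.0, 0.0, 1.0]] -0.13700798483894086 [[-0.016, -1.0, -0.023, -0.047], [-0.985, 0.02, -0.169, 0.586], [0.169, 0.02, -0.985, 0.84], [0.0, 0.0, 0.0, 1.0]]
0.4
```

View pics/scene0.png

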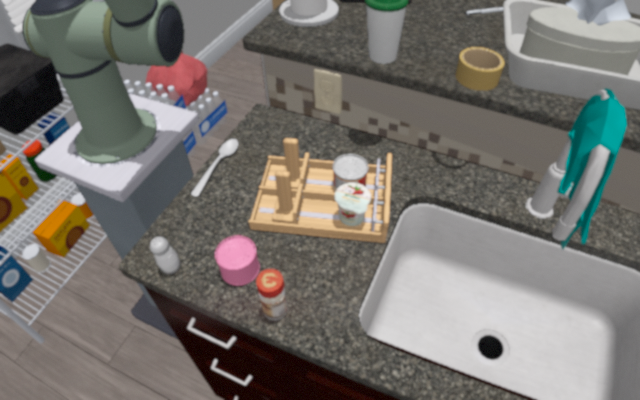

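View pics/top0.png

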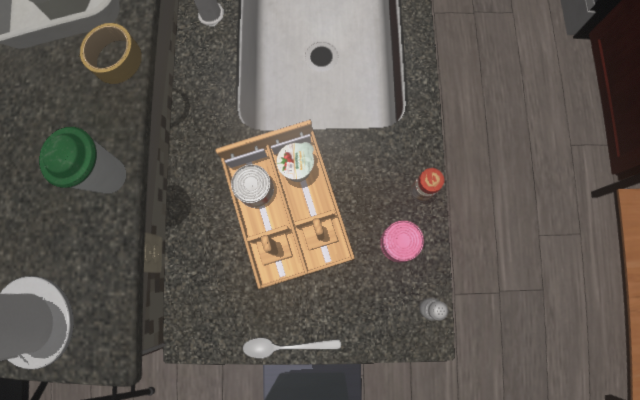

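The tin candidates in the top view are the metal-topped tin at (253,184) in the left lane, the foil-lidded tub at (296,162) in the right lane, and the pink look-alike at (403,241) outside the rack. The one at (253,184) fits the description because it has a bare metal top and stands in a lane. I'll confirm it in a crop.

```bash
python3 - <<'E'
import cv2
a=cv2.imread("pics/top0.png")[115:295,210:360]
cv2.imwrite("pics/c1.png",cv2.resize(a,None,fx=3.3,fy=3.3,interpolation=cv2.INTER_CUBIC))
a=cv2.imread("pics/scene0.png")[130:245,245:400]
cv2.imwrite("pics/c2.png",cv2.resize(a,None,fx=5,fy=5,interpolation=cv2.INTER_CUBIC))
E
```

```text
(no output)
```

View pics/c1.png

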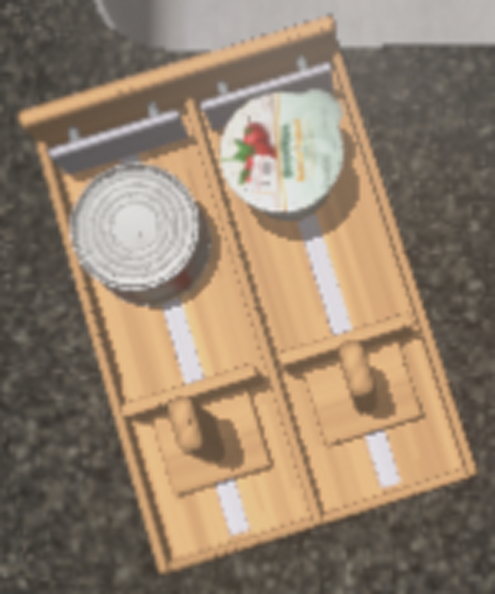

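View pics/c2.png

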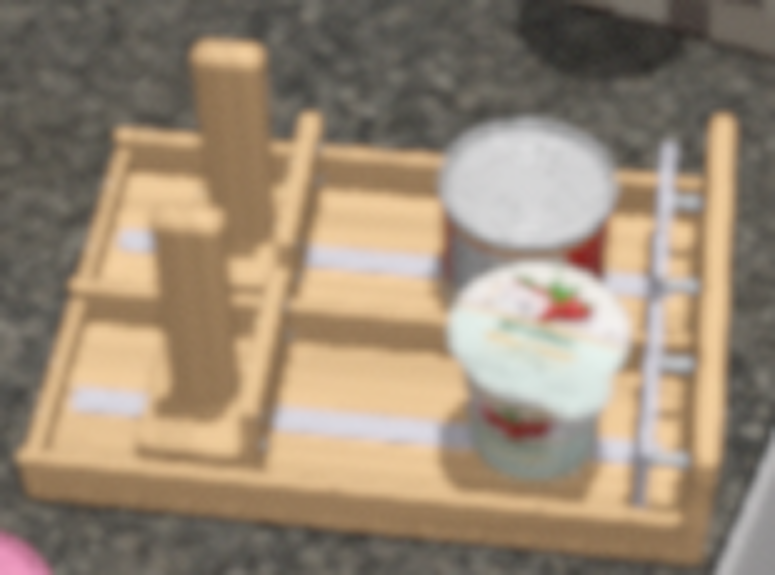

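The crops confirm it. The ring-pull metal tin is in the left lane (top view 253,184), and the tub is in the right lane. Next I'll fit the rack pose, keepers and tin to the picked pixels from both views.

```bash
cat > fit.py <<'E'
from cell import bot
import numpy as np
from scipy.optimize import least_squares
def project(c,P):
    k=bot.calibration(c);q=(np.asarray(k["extrinsics"])@np.append(P,1))[:3]
    s=q[:2]/q[2];s=s*(1+k["k1"]*(s@s));m=np.asarray(k["mtx"])
    return np.array([m[0,0]*s[0]+m[0,2],m[1,1]*s[1]+m[1,2]])
def world(p,q):
    c,s=np.cos(p[2]),np.sin(p[2]);return np.array([p[0]+c*q[0]-s*q[1],p[1]+s*q[0]+c*q[1],q[2]])
E
python3 - <<'E'
from fit import *
t=lambda x,y:("top",np.array([210+x/3.3,115+y/3.3])-.35)
s=lambda x,y:("scene",np.array([245+x/5,130+y/5])-.4)
# p: x,y,yaw, handleL x, handleR x, tin x, tin y (rack frame)
O=[(t(20,115),lambda p:(.14,.097,.068)),(t(331,15),lambda p:(.14,-.097,.068)),
(t(160,572),lambda p:(-.14,.097,.028)),(t(475,470),lambda p:(-.14,-.097,.028)),
(s(118,130),lambda p:(-.14,.097,.028)),(s(22,453),lambda p:(-.14,-.097,.028)),(s(700,562),lambda p:(.14,-.097,0)),
(t(186,424),lambda p:(p[3],.047,.128)),(s(230,52),lambda p:(p[3],.047,.128)),
(t(356,371),lambda p:(p[4],-.047,.128)),(s(190,217),lambda p:(p[4],-.047,.128)),
(t(136,228),lambda p:(p[5],p[6],.064)),(s(528,185),lambda p:(p[5],p[6],.064)),
(t(194,390),lambda p:(p[3]+.03,.047,.058))]
f=lambda p:np.concatenate([project(o[0],world(p,g(p)))-o[1] for o,g in O])
r=least_squares(f,[.5,.1,.25,-.08,-.08,.05,.047],loss="soft_l1")
print(np.round(r.x,4));print(np.round(f(r.x).reshape(-1,2),1).tolist())
print(world(r.x,(r.x[3],.047,.108)),world(r.x,(r.x[5],.047,.035)))
E
```

```text
[ 0.5859  0.0102  0.2917 -0.0735 -0.0718  0.0527  0.0483]
[[-1.4, -1.0], [0.0, -0.8], [-0.1, 0.8], [1.0, 0.9], [-0.1, -0.1], [-0.8, 1.2], [0.7, 1.0], [-0.2, 0.5], [-1.0, -0.4], [0.1, -0.9], [-0.9, -0.7], [0.1, -0.4], [-0.3, -0.4], [-2.1, -1.4]]
[0.50204824 0.0340547  0.108     ] [0.62287707 0.07033107 0.035     ]
```

```bash
cat >> fit.py <<'E'
P=np.array([.5859,.0102,.2917])
def quat(flip):
    a=P[2]+(np.pi if flip else 0);return [0,np.cos(a/2),np.sin(a/2),0]
def rx(): # TCP in rack frame
    d=np.asarray(bot.read_position())[:2]-P[:2];c,s=np.cos(P[2]),np.sin(P[2]);return np.array([c*d[0]+s*d[1],-s*d[0]+c*d[1]])
E
python3 - <<'E'
from fit import *
import cv2
h=world(P,(-.0735,.047,.20))
js=[bot.solve_ik(h,quat(f)) for f in(0,1)];print(js)
f=min((0,1),key=lambda i:9 if js[i] is None else abs(js[i][5]))
bot.move_pose(h,quat(f));bot.set_gripper(.6)
F0=np.array(bot.read_ft_force())
h[2]=.089
print("hit",bot.move_linear(h,.1,until_force=8))
bot.set_gripper(0,50)
print(f,rx(),bot.read_position(),bot.read_gripper_width(),bot.read_finger_force(),F0,bot.read_ft_force(),bot.read_clock())
im=bot.camera("top");a=cv2.cvtColor(im,cv2.COLOR_RGB2BGR)[100:300,190:380];b=cv2.cvtColor(bot.camera("scene"),cv2.COLOR_RGB2BGR)[80:280,230:420]
cv2.imwrite("pics/g1.png",cv2.resize(np.hstack([a,b]),None,fx=2.1,fy=2.1,interpolation=cv2.INTER_CUBIC))
E
```

```text
[array([-0.07902624,  0.26471451, -0.36285607,  0.94322575,  0.        ,
        2.77086641]), array([-0.07902624,  0.26471451, -0.36285607,  0.94322575,  0.        ,
       -0.37072624])]
hit False
1 [-0.07319423  0.04782702] [0.50204362 0.03495737 0.08952626] 0.15527804555307834 49.36811327934265 [ 0.28899777  0.63083666 -0.3282655 ] [-2.10811808  4.14258739  6.01423424] 4.7417
```

View pics/g1.png

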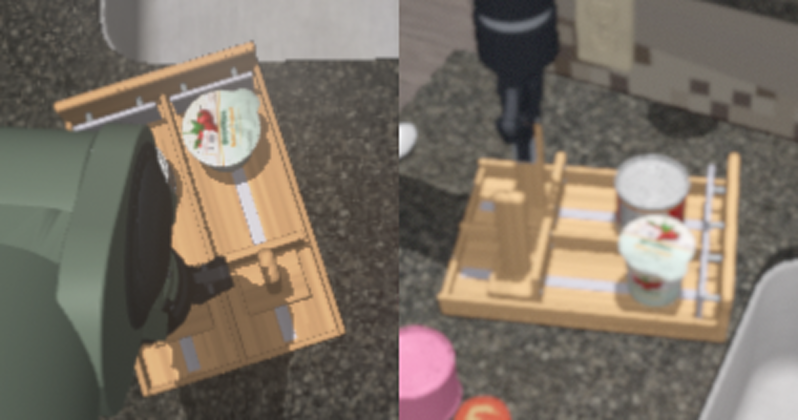

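The fingers hold the left handle (about 13 mm wide) and nothing else has moved. Now I'll push in steps and watch the force along the lane.

```bash
cat >> fit.py <<'E'
def go(x,y,v=.05,**k): return bot.move_linear(world(P,(x,y,bot.read_position()[2])),v,**k)
def fx():
    F=np.asarray(bot.read_ft_force());return round(float(F[0]*np.cos(P[2])+F[1]*np.sin(P[2])),2), round(float(-F[0]*np.sin(P[2])+F[1]*np.cos(P[2])),2)
E
python3 - <<'E'
from fit import *
y=rx()[1]
for x in (-.05,-.03,-.01,-.003,.001,.004,.007,.010):
    go(x,y); print(x,rx().round(4),fx(),round(bot.read_clock(),2))
E
```

```text
-0.05 [-0.0493  0.0478] (1.01, 2.27) 5.46
-0.03 [-0.0292  0.0477] (1.1, 1.95) 6.01
-0.01 [-0.0095  0.0477] (-0.39, -0.11) 6.56
-0.003 [-0.0027  0.0477] (-1.84, 0.14) 6.85
0.001 [0.0009 0.0477] (-2.6, -0.17) 7.1
0.004 [0.0039 0.0477] (-3.82, 0.55) 7.35
0.007 [0.0065 0.0476] (-5.66, 0.18) 7.6
0.01 [0.0088 0.0476] (-6.84, -0.53) 7.85
```

```bash
python3 - <<'E'
from fit import *
import cv2
y=rx()[1]
for x in (.012,.014):
    go(x,y); print(x,rx().round(4),fx())
bot.wait(.2);print(rx(),fx(),bot.read_clock())
b=cv2.cvtColor(bot.camera("scene"),cv2.COLOR_RGB2BGR)[110:245,250:400]
cv2.imwrite("pics/g2.png",cv2.resize(b,None,fx=4.4,fy=4.4,interpolation=cv2.INTER_CUBIC))
E
```

```text
0.012 [0.0101 0.0476] (-8.11, -0.9)
0.014 [0.0116 0.0476] (-10.92, -0.13)
[0.01156281 0.04763109] (-10.21, -1.02) 8.55
```

View pics/g2.png

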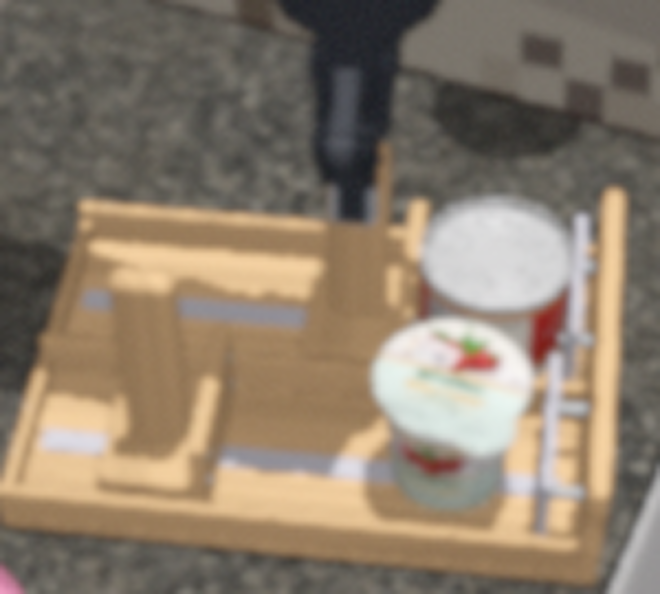

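The tin is against the keeper at crop (498,260). The left plate at (575,270) is pushed back relative to the right one, and the force has risen to about 10 N. I'll push a little further for margin and then back off.

```bash
python3 - <<'E'
from fit import *
import cv2
y=rx()[1]
go(.017,y);bot.wait(.3);print(rx(),fx())
for x in(.008,.004,0,-.006,-.0125):
    go(x,.047 if 0 else y);print(x,rx().round(4),fx())
bot.set_gripper(.6);print(rx())
p=bot.read_position();bot.move_linear([p[0],p[1],.24],.15)
q=world(P,(-.17,.047,.26));bot.move_pose(q,bot.read_tool_rot())
print(bot.read_clock())
for c in("scene","top"): cv2.imwrite(f"pics/{c}3.png",cv2.cvtColor(bot.camera(c),cv2.COLOR_RGB2BGR))
b=cv2.resize(cv2.imread("pics/scene3.png")[125:245,245:400],None,fx=5,fy=5,interpolation=cv2.INTER_CUBIC);cv2.imwrite("pics/g3.png",b)
b=cv2.resize(cv2.imread("pics/top3.png")[115:295,210:360],None,fx=3.3,fy=3.3,interpolation=cv2.INTER_CUBIC);cv2.imwrite("pics/g4.png",b)
E
```

```text
[0.01394271 0.04762799] (-12.25, -0.84)
0.008 [0.0076 0.0476] (-3.79, -0.2)
0.004 [0.0048 0.0477] (1.72, 0.16)
0 [0.0002 0.0477] (1.71, 0.99)
-0.006 [-0.0065  0.0477] (0.89, 1.0)
-0.0125 [-0.0132  0.0477] (0.2, -0.09)
[-0.01257578  0.04758149]
12.8083
```

View pics/g3.png

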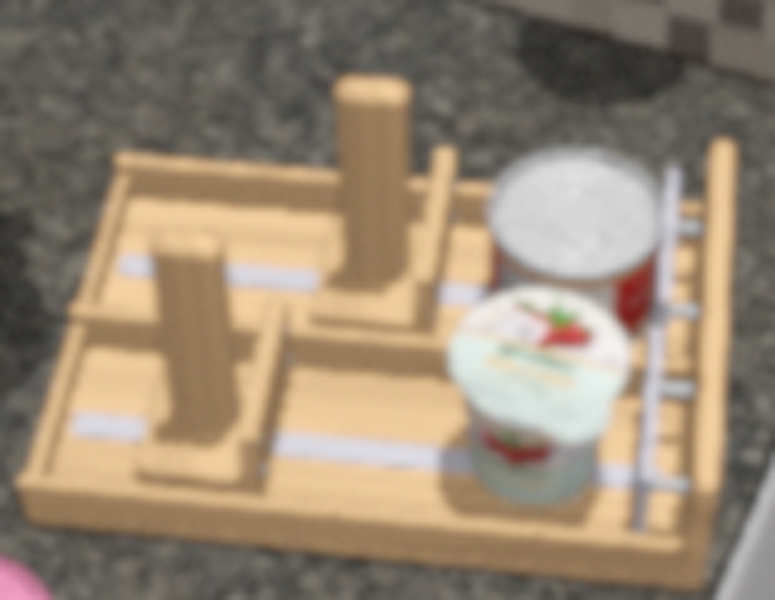

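View pics/g4.png

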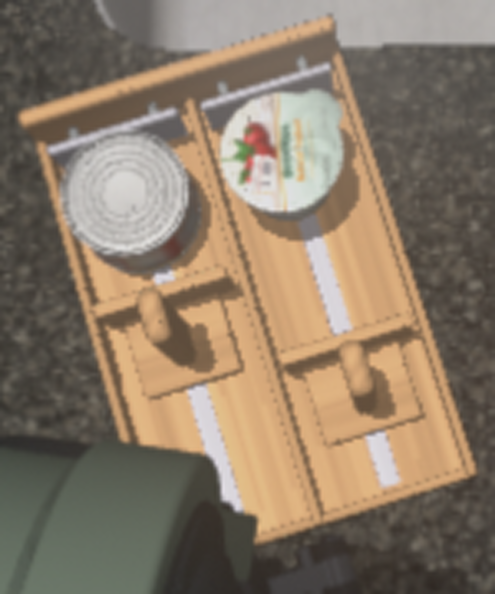

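The tin is upright against the end plate and there is a gap between it and the left keeper. The right keeper hasn't moved. I'll measure the gap from both views.

```bash
python3 - <<'E'
from fit import *
t=lambda x,y:("top",np.array([210+x/3.3,115+y/3.3])-.35)
s=lambda x,y:("scene",np.array([245+x/5,125+y/5])-.4)
def loc(obs,z):
    f=lambda p:np.concatenate([project(c,world(P,(p[0],p[1],z)))-u for c,u in obs])
    r=least_squares(f,[0,.047]);return r.x,f(r.x).round(1)
T=loc([t(126,194),s(576,215)],.064);H=loc([t(156,317),s(373,90)],.128)
print(T,H,np.linalg.norm(T[0]-H[0]),rx(),bot.read_ft_force())
E
```

```text
(array([0.07359789, 0.04809566]), array([ 0.2, -0.3, -0.2, -0.5])) (array([-0.01293827,  0.04537238]), array([-0.1, -0.5, -0.6, -0.2])) 0.08657899881661467 [-0.1688628   0.04666319] [0.23548102 0.04628525 0.18268811]
```

```bash
python3 -c "
from cell import bot
print(bot.close_job())"
```

```text
the job is handed in; nothing more can be done
None
```

The job is handed in: I pushed the tin in the left lane tight until the sprung end plate gave way, then backed the keeper off to leave a gap of about 17–19 mm (allowed 7–25 mm) and let go; the right keeper stayed where it was.

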